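Clamp the lens barrel in the V-block

TASK

Take the black lens barrel with the two brass bands out of its blue rest and lay it in the V-block fixture, lengthwise in the groove and centred end to end. Then swing the hinged clamp strap over so that it lies down on the barrel. Leave the bare metal post in its rest.

Things in the scene. Friction and masses are not known exactly. Their poses are not given: they have to be found in the camera images.
- barrel_mid (a point): Centre of the loose lens barrel: smooth black cylinder, 26 mm diameter, 160 mm long, two brass bands, 160 g; x axis along it (may be rolled about x). Lies level, centre 34 mm above the bench, in one of two alike blue rests (plate 140x66x8 mm, two V saddles 35 mm high near its ends; the middle 94 mm is free for fingers, down to the plate). Grasp across the middle from above.
- post_mid (a point): Centre of the other cylinder, not to be moved: a plain bare-aluminium post of the same size (26 mm diameter, 160 mm long, x axis along it), lying in the other blue rest.
- vblock: Fixture fixed to the bench; origin under the centre of its grey plate, 170 (x) x 100 (y) x 10 mm. Two aluminium V rests, 41 mm high, 62 mm wide, hold a common V groove along x over y=0; they span x=-64..-40 and 46..70 mm, free for fingers between. Seated and centred, the barrel's middle is at x=0, y=0, z=40 mm. Hinge lugs of the strap: x=42..78, y=33..47 mm, 66 mm high.
- strap (a joint): Angle of the steel clamp strap; hinge along vblock's x at y=+40, z=59 mm. Strap x=51..69 mm, 6 mm thick; 74 mm from the hinge a red crossbar, 10 mm thick, x=42..78 mm. 0: level to -y, on a seated barrel; pi/2: upright; starts 1.65 to 1.95, leaning back to +y (stop 2.1). Weighs 60 g; friction holds it near upright; pushed to -y below about 1 rad it falls shut by its weight.
Things that resemble listed ones, but are neither listed nor needed, are in the scene too. Of the things like the part that bears barrel_mid, leave any that is green; of the rest the larger one is meant.

How it is judged:
On the way:
1. the barrel lies in the V groove while the strap is still open (x of barrel_mid in the frame of vblock between -0.02 and 0.02 m and y of barrel_mid in the frame of vblock between -0.01 and 0.01 m and z of barrel_mid in the frame of vblock between 0.033 and 0.048 m and angle between the x axis of barrel_mid and the x axis of vblock, either way round below 0.18 rad and value of joint strap above 1 rad), for 0.3 s.
At the end, for the whole second after the job is handed in: The barrel rests in the V groove (centre within 20 mm of the middle along the groove, 10 mm across it, 7 mm of its seated height, axis within 10 degrees of the groove) and the strap lies still on it (joint below 0.12 rad) (x of barrel_mid in the frame of vblock between -0.02 and 0.02 m and y of barrel_mid in the frame of vblock between -0.01 and 0.01 m and z of barrel_mid in the frame of vblock between 0.033 and 0.048 m and angle between the x axis of barrel_mid and the x axis of vblock, either way round below 0.18 rad and value of joint strap below 0.12 rad and velocity of joint strap between -0.1 and 0.1 rad/s); the robot touches nothing.
It fails at once if the bare metal post is moved more than 30 mm (distance of post_mid from where it was at the start of the episode above 0.03 m).
It also fails if it takes over 53 s, if anything falls off the work surface, if the arm or the gripper's body presses on something with over 40 N, if the wrist force passes 120 N, or if a joint passes its speed limit or range.

ROBOT

A 7-joint arm with a two-finger parallel gripper is mounted at the origin on the work surface; the furniture and walls round the work are solid. World frame = base frame: x ahead of the robot, y to its left, z up, the work surface at z = 0. Lengths are in m, angles in rad, forces in N, time in s.
With the tool pointing down it reaches from about 0.35 to 0.9 m from the base axis. Payload 8.1 kg.
Tool frame: the origin (TCP) lies on the centre line of the jaws, within the pads' length; the fingertips stand 17 mm ahead of it and the grasp point (between the pads) lies 2 mm behind it; z points along the fingers, y is the direction in which the jaws open and shut (so a half turn about z gives the same grasp; the last joint's range is limited). The gripper opens to 92 mm and grips with 3 to 60 N. Pads are 19 mm wide; open, the fingers measure 130 mm over their backs; the gripper's body (75 mm by 190 mm) begins 47 mm behind the grasp point.
Start: joints at [-1.236, 0.434, 0.025, 1.573, -0.012, 1.134, -0.075], TCP at [0.265, 0.566, 0.208] pointing down, gripper open.
Joint ranges: [-2.62, 2.62], [-0.44, 2.09], [-1.27, 1.32], [0.08, 2.57], [-1.32, 4.46], [0.12, 2], [-2.74, 2.74]. Speed limits (rad/s): [2.22, 2.22, 3.01, 3.01, 3.14, 3.14, 3.14].

INTERFACE

Orientations are given as a rotation vector (axis times angle).
In Python, from cell import arm gives the robot as it stands.
- The arm moves only by the shell command python3 -m creep 'ROWS' [FORCE]. ROWS is JSON, a list that holds one entry, the list of rows, each a list of 7 numbers: the shift along the world's x, y, z in cm, then the turn, a rotation vector about the world's x, y, z in degrees, then the opening, from -1 (shut) to 1 (fully open), so that 0 is half open. In form: [[[tx, ty, tz, ax, ay, az, jaw], ...]]. A call has 1 to 5 rows; each row is the pose to reach, as a shift and turn from the pose commanded when the call began; what a row does not reach only later rows make up. A row lasts 1/10 s, in which the tool goes at most 50 mm and 8.59 degrees, less where a joint would pass 70% of its speed; a pose out of reach is approached as far as the arm can. A call with a gripper value outside its range is refused whole. The fingers move at their own pace and stop on an object; FORCE is the grip in N (left out, the last holds). Time passes only in rows, so rows that repeat a pose let the fingers close. It gives the time, the measured TCP pose, the force and the opening at its end, in the units of the state.
- arm.observe(): the state, without advancing time (a new reading comes with each control period).
- arm.get_image(name): name is "scene" or "top" or "wrist"; returns the picture (384x512x3 uint8, red, green, blue); there is no depth.
- arm.camera_model(name): a dict with "vfov" (degrees; the focal length in pixels is half the picture's height over the tangent of half this angle, whatever the lens; pixels are square), "cx", "cy" (the principal point, pixels), "cam_to_world" (4x4, takes a point from camera to world coordinates); the wrist camera has in their place "T_tool_cam" (4x4, takes a point from camera to tool coordinates, whose origin is the TCP and whose axes are the flange's). Camera axes: x right, y down, z forward; pixel columns grow to the right and rows downward; lengths in m; the calibration is good to about 2 mm. A picture is of the moment at which its call begins: read the wrist's pose just before it. camera_model takes no time and is no camera call.
- arm.sign_off(): hands the job in, once; it reports no verdict.
The state is a dict: "clock": time; "joints": joint angles; "dq": joint speeds; "joint_efforts": joint torques, N m; "position": TCP position; "ee_rot": TCP orientation; "force": force on the tool from outside, world axes, zero at the start; "ft_torque": the same for the moment, N m; "width": opening from 0.0 (shut) to 1.0 (fully open).
Only numpy, scipy, OpenCV 4.12 (cv2) and the standard library are available. Lean on these libraries where they do the work, as an engineer would, in place of code of your own. Each camera call takes 0.05 s, during which the arm holds its last target.

## Working session

There is one attempt and no reset: what is moved stays moved. The work goes in short steps, Python scripts to look and compute and a shell command to move; the robot and the scene stay as the last step left them, time stands still between calls to the robot, and variables do not carry over. Pictures are saved under pics/ and viewed, and the job is handed in when it is done.

```bash
mkdir -p pics; cat > h.py <<'E'
import numpy as np,cv2
from cell import arm
def snap(n,f):
    s=arm.observe(); im=arm.get_image(n); cv2.imwrite('pics/'+f,cv2.cvtColor(im,cv2.COLOR_RGB2BGR)); return s,im
E
python3 - <<'E'
from h import *
s=arm.observe();print({k:np.round(v,3) for k,v in s.items()})
for n in('top','scene','wrist'):
    snap(n,n+'0.png'); m=arm.camera_model(n); print(n,{k:np.round(v,4).tolist() if not isinstance(v,str) else v for k,v in m.items()})
E
```

```text
{'clock': np.float64(0.0), 'joints': array([-1.236,  0.435,  0.025,  1.574, -0.012,  1.134, -0.075]), 'dq': array([ 0.   ,  0.002,  0.001, -0.001,  0.002,  0.   ,  0.   ]), 'joint_efforts': array([-0.0000e+00, -6.6785e+01,  9.8500e-01, -3.1445e+01, -6.1000e-02,
        4.3000e-02,  0.0000e+00]), 'position': array([0.265, 0.566, 0.207]), 'ee_rot': array([-6.820e-01, -3.066e+00,  3.000e-03]), 'force': array([0.425, 0.303, 0.356]), 'ft_torque': array([-0.019,  0.03 ,  0.011]), 'width': np.float64(0.999)}
top {'vfov': 57.0419, 'cx': 257.2492, 'cy': 190.4787, 'cam_to_world': [[-0.0159, -0.9803, 0.1969, 0.1743], [-0.9996, 0.0199, 0.0183, -0.0244], [-0.0219, -0.1966, -0.9802, 0.954], [0.0, 0.0, 0.0, 1.0]]}
scene {'vfov': 47.3023, 'cx': 255.0416, 'cy': 182.1516, 'cam_to_world': [[-0.4572, -0.5758, 0.6779, -0.4309], [-0.8894, 0.2935, -0.3505, 0.3887], [0.0029, -0.7631, -0.6463, 0.8065], [0.0, 0.0, 0.0, 1.0]]}
wrist {'vfov': 69.8649, 'cx': 256.2901, 'cy': 192.7086, 'T_tool_cam': [[-0.0002, -0.9528, -0.3035, 0.0836], [1.0, -0.0003, 0.0004, 0.0004], [-0.0004, -0.3035, 0.9528, -0.177], [0.0, 0.0, 0.0, 1.0]]}
```

View pics/top0.png

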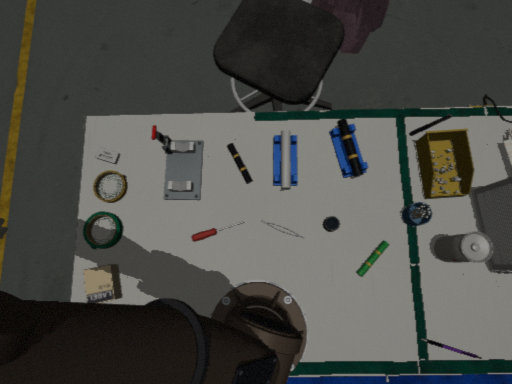

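View pics/scene0.png

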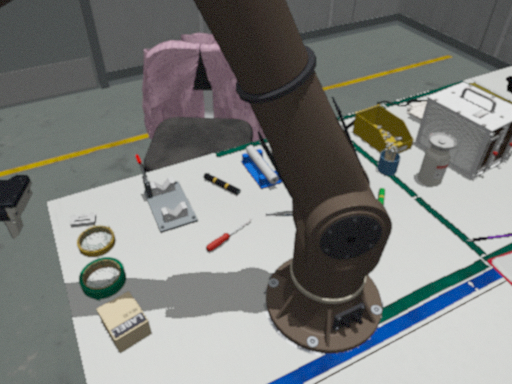

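View pics/wrist0.png

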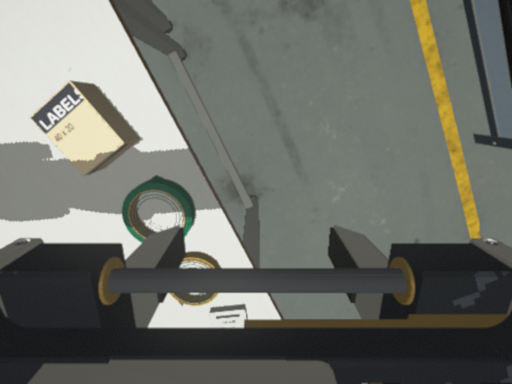

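The top picture shows the barrel in its blue rest near (348,148), the post near (286,159) and the V-block near (184,170) with the red-tipped strap near (157,135). The decoys are a small black tube at (240,163) and a green one at (373,258). Next I'll enlarge these areas and measure.

```bash
cat >> h.py <<'E'
def ray(n,uv,z,T=None):
    m=arm.camera_model(n); f=192/np.tan(np.radians(m['vfov']/2))
    T=np.array(m['cam_to_world']) if T is None else T
    d=T[:3,:3]@np.array([(uv[0]-m['cx'])/f,(uv[1]-m['cy'])/f,1]); o=T[:3,3]
    return o+d*(z-o[2])/d[2]
def proj(n,p,T=None):
    m=arm.camera_model(n); f=192/np.tan(np.radians(m['vfov']/2))
    T=np.array(m['cam_to_world']) if T is None else T
    c=T[:3,:3].T@(np.asarray(p)-T[:3,3]); return np.array([m['cx']+f*c[0]/c[2],m['cy']+f*c[1]/c[2]])
def wT(s):
    from scipy.spatial.transform import Rotation as R
    T=np.eye(4);T[:3,:3]=R.from_rotvec(s['ee_rot']).as_matrix();T[:3,3]=s['position']
    return T@np.array(arm.camera_model('wrist')['T_tool_cam'])
E
python3 - <<'E'
from h import *
im=cv2.imread('pics/top0.png')
cv2.imwrite('pics/c1.png',cv2.resize(im[110:210,140:220],None,fx=7,fy=6,interpolation=cv2.INTER_CUBIC)[:600])
cv2.imwrite('pics/c2.png',cv2.resize(im[110:200,265:375],None,fx=6,fy=6,interpolation=cv2.INTER_CUBIC))
E
```

```text
(no output)
```

View pics/c1.png

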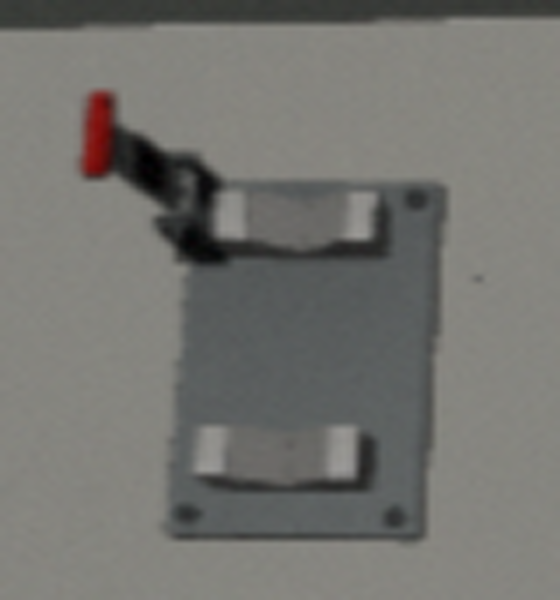

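View pics/c2.png

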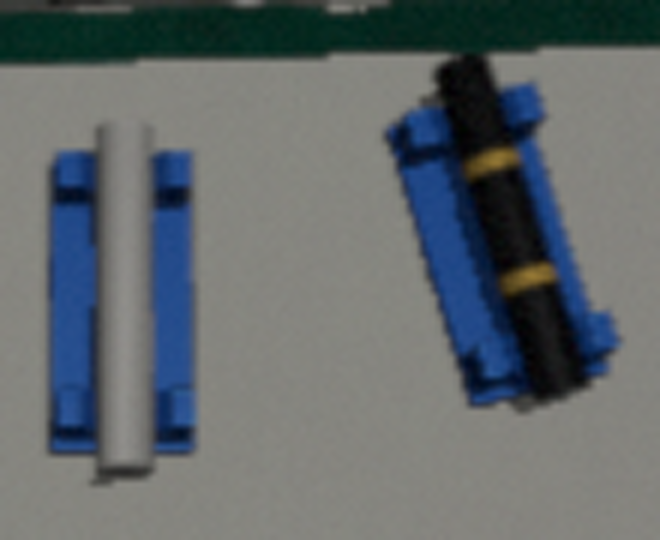

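```bash
python3 - <<'E'
from h import *
a=ray('top',(342,119.7),.04);b=ray('top',(357.5,175.8),.036)
print('barrel',a,b,(a+b)/2,np.linalg.norm(a-b),np.degrees(np.arctan2(*(a-b)[1::-1])))
a=ray('top',(265+124/6,110+122/6),.04);b=ray('top',(265+125/6,110+472/6),.036)
print('post',a,b,(a+b)/2,np.linalg.norm(a-b))
c=[ray('top',p,.01) for p in((167.5,140.5),(203.3,140.8),(200.3,200),(164,199.3))]
for x in c:print(x)
print('vb',np.mean(c,0),[np.linalg.norm(c[i]-c[i-1]) for i in range(4)], np.degrees(np.arctan2(*((c[0]+c[1]-c[2]-c[3]))[1::-1])))
E
```

```text
barrel [ 0.55063155 -0.24216911  0.04      ] [ 0.39313378 -0.2741147   0.036     ] [ 0.47188267 -0.25814191  0.038     ] 0.1607546842858044 11.465866728671509
post [ 0.52368331 -0.08745346  0.04      ] [ 0.36213954 -0.08299904  0.036     ] [ 0.44291142 -0.08522625  0.038     ] 0.16165466263117517
[0.51296309 0.24424466 0.01      ]
[0.50968249 0.1428598  0.01      ]
[0.34073379 0.14864726 0.01      ]
[0.34462899 0.24806853 0.01      ]
vb [0.42700209 0.19595506 0.01      ] [np.float64(0.16837752553479746), np.float64(0.10143792514396044), np.float64(0.1690477971504155), np.float64(0.09949753677524986)] -1.6322797536071203
```

```bash
python3 -m creep '[[[1,-2,0.5,0,0,2,1],[2,-6,1,0,0,4,1],[3,-10,1,0,0,6,1],[4,-14,1,0,0,8,1],[5,-18,1,0,0,10,1]]]'; python3 -m creep '[[[1,-4,0,0,0,2,1],[2,-8,0,0,0,4,1],[3,-12,0,0,0,6,1],[4,-16,0,0,0,8,1],[5,-20,0,0,0,10,1]]]'; python3 -m creep '[[[1,-4,0,0,0,2,1],[2,-8,0,0,0,4,1],[3,-12,0,0,0,6,1],[4,-16,0,0,0,8,1],[5,-20,0,0,0,10,1]]]'
```

```text
clock: 0.65
position: [0.3151, 0.3843, 0.2176]
ee_rot: [-0.41, -3.115, 0.0]
force: [0.4, 0.3, 0.0]
width: 1.0
clock: 1.15
position: [0.365, 0.1843, 0.2178]
ee_rot: [0.137, 3.139, 0.0]
force: [0.8, 0.3, -0.1]
width: 1.001
clock: 1.65
position: [0.415, -0.0156, 0.218]
ee_rot: [-0.137, 3.138, 0.0]
force: [1.0, 1.1, -0.3]
width: 1.001
```

```bash
python3 -m creep '[[[1,-5,0,0,0,1.5,1],[2,-10,0,0,0,3,1],[3,-15,0,0,0,5,1],[3.5,-19,0,0,0,6,1],[4,-22,0,0,0,6.5,1]]]'; python3 -m creep '[[[0.5,-2,0,0,0,0,1],[0.5,-2.4,0,0,0,0,1],[0.5,-2.4,0,0,0,0,1]]]'
python3 - <<'E'
from h import *
s,_=snap('wrist','w1.png');snap('top','top1.png')
print(np.round(s['joints'],2))
np.save('w1.npy',wT(s))
T=wT(s)
for p in((.472,-.258,.034),(.393,-.274,.034),(.5506,-.242,.034)):print(proj('wrist',p,T))
E
```

```text
clock: 2.15
position: [0.4545, -0.2373, 0.2178]
ee_rot: [0.31, -3.126, 0.002]
force: [0.1, -0.0, 0.5]
width: 0.998
clock: 2.45
position: [0.4595, -0.2581, 0.2175]
ee_rot: [0.31, -3.125, -0.0]
force: [0.6, 0.7, 0.0]
width: 1.0
[-0.02  0.28  0.55  1.83 -0.17  1.08  2.36]
[253.76328618 179.05826446]
[253.4517029  117.42978702]
[254.09030059 232.85786469]
```

View pics/w1.png

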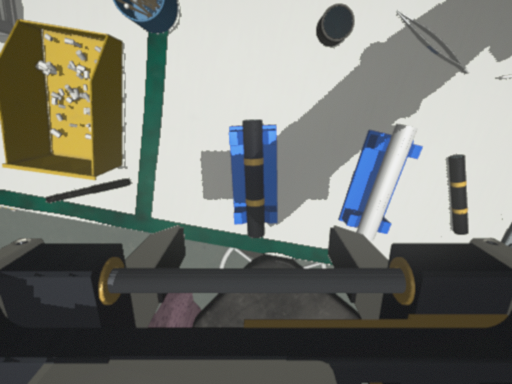

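```bash
python3 - <<'E'
from h import *
im=cv2.imread('pics/w1.png')
cv2.imwrite('pics/c3.png',cv2.resize(im[110:245,215:295],None,fx=4.4,fy=4.4,interpolation=cv2.INTER_CUBIC))
g=im.max(2)
for v in range(116,242,8):
    r=np.where(g[v,225:285]<60)[0]+225
    print(v,r.min() if len(r) else 0,r.max() if len(r) else 0, g[v,235:275:3])
E
```

```text
116 0 0 [228 227 229 227 228 228 228 227 228 228 227 228 228 228]
124 260 260 [225 222 206  60  63  66  72  69  61 105 203 176 188 185]
132 244 260 [230 173 174  58  62  65  71  68  61 113 182 226 241 240]
140 244 260 [241 193 178  59  63  64  69  66  60 121 182 217 240 202]
148 245 261 [239 239 240  85  60  63  67  66  58  79 133 133 132 133]
156 245 261 [133 132 131  73  57  60  62  52  51  66 134 132 132 132]
164 0 0 [132 132 133  81 110 117 130 120 104  68 132 130 131 131]
172 246 262 [131 133 131  99  47  52  51  48  48  57 130 131 129 129]
180 246 262 [131 132 131 115  48  49  48  48  46  52 131 129 130 130]
188 246 262 [131 130 131 119  47  47  48  49  45  51 127 130 130 130]
196 247 262 [131 130 131 123  47  48  50  47  46  47 126 130 130 131]
204 0 0 [230 228 230 230 102 120 129 129 120  97 122 127 126 127]
212 248 263 [127 131 123 160  62  48  49  48  45  46 105 105 118 118]
220 248 263 [226 228 218 176  78  56  56  47  47  45 106 110 130 129]
228 248 262 [228 228 228 229 125  53  55  57  54  48 197 228 227 227]
236 253 258 [ 89  88  86  86  87  64  55  55  60  92 229 229 227 227]
```

View pics/c3.png

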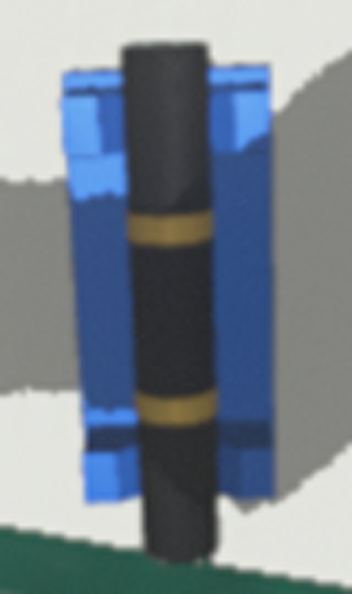

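```bash
python3 - <<'E'
from h import *
T=np.load('w1.npy')
P=[ray('wrist',p,.034,T) for p in((252.4,130),(253.3,162.3),(254.8,203),(256,228))]
for p in P: print(p)
d=P[-1]-P[0];print(np.degrees(np.arctan2(d[1],d[0])))
# ends: near (image top) end's top or mid; far end
for z in(.034,.044):print([ray('wrist',p,z,T)[:2] for p in((252,120.3),(256.3,237.5))])
print(proj('wrist',(.3934,-.276,.034),T))
E
```

```text
[ 0.40854239 -0.27231242  0.034     ]
[ 0.44954029 -0.26306235  0.034     ]
[ 0.5055127  -0.24991129  0.034     ]
[ 0.54253803 -0.24080152  0.034     ]
13.233435124025567
[array([ 0.39681436, -0.27512737]), array([ 0.55724396, -0.23741621])]
[array([ 0.39629323, -0.27508173]), array([ 0.55227354, -0.23841644])]
[251.84079727 117.42927533]
```

```bash
python3 -m creep '[[[0.3,-0.2,-3,0,0,1.5,1],[0.3,-0.2,-7,0,0,1.5,1],[0.3,-0.2,-10,0,0,1.5,1],[0.3,-0.2,-12.5,0,0,1.5,1],[0.3,-0.2,-14,0,0,1.5,1]]]'
python3 - <<'E'
from h import *
s,_=snap('wrist','w2.png')
print(s['position'])
E
```

```text
clock: 3.05
position: [0.4623, -0.2576, 0.0761]
ee_rot: [0.356, -3.119, -0.003]
force: [-0.6, 0.1, 0.2]
width: 0.998
[ 0.46226427 -0.25758884  0.07606191]
```

View pics/w2.png

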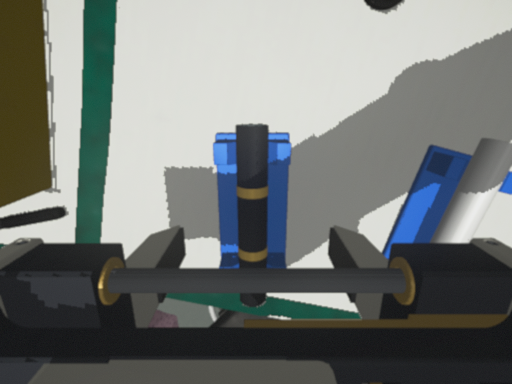

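The barrel shows at column 252, vertical and between the open fingers. It sits about 3 mm to the tool's −y side, so I'll correct for that and go down.

```bash
python3 -m creep '[[[0,-0.2,-1.2,0,0,0,1],[0,-0.3,-2.4,0,0,0,1],[0,-0.3,-3.4,0,0,0,1],[0,-0.3,-4.2,0,0,0,1],[0,-0.3,-4.2,0,0,0,1]]]' 30; python3 -m creep '[[[0,0,0,0,0,0,-1],[0,0,0,0,0,0,-1],[0,0,0,0,0,0,-1],[0,0,0,0,0,0,-1],[0,0,0,0,0,0,-1]]]' 40;python3 -m creep '[[[0,0,0,0,0,0,-1],[0,0,0,0,0,0,-1],[0,0,0,0,0,0,-1]]]' 40
```

```text
clock: 3.6
position: [0.4624, -0.2626, 0.0349]
ee_rot: [0.353, -3.12, -0.001]
force: [0.2, 1.1, 0.3]
width: 1.003
clock: 4.1
position: [0.4632, -0.263, 0.0361]
ee_rot: [-0.353, 3.121, -0.0]
force: [-0.0, 0.3, 0.0]
width: 0.612
clock: 4.4
position: [0.463, -0.2629, 0.0358]
ee_rot: [0.353, -3.122, -0.0]
force: [-0.2, -0.3, -0.4]
width: 0.358
```

```bash
python3 -m creep '[[[0,0,0,0,0,0,-1],[0,0,0,0,0,0,-1],[0,0,0,0,0,0,-1]]]' 40; python3 -m creep '[[[0,0,0.5,0,0,0,-1],[0,0,2,0,0,0,-1],[0,0,4,0,0,0,-1],[0,0,7,0,0,0,-1],[0,0,10,0,0,0,-1]]]'
python3 -m creep '[[[0,0,2,0,0,0,-1],[0,0,5,0,0,0,-1],[0,0,7,0,0,0,-1]]]'
python3 - <<'E'
from h import *
s,_=snap('wrist','w3.png')
print(s['position'],s['width'])
E
```

```text
clock: 4.7
position: [0.463, -0.2629, 0.0358]
ee_rot: [0.353, -3.122, -0.0]
force: [-0.1, -0.1, 0.1]
width: 0.092
clock: 5.2
position: [0.4626, -0.2629, 0.137]
ee_rot: [0.353, -3.121, -0.0]
force: [-0.2, 0.5, -0.3]
width: 0.004
clock: 5.5
position: [0.4632, -0.2633, 0.2081]
ee_rot: [-0.352, 3.12, -0.001]
force: [0.0, -0.5, -0.1]
width: 0.006
[ 0.46320675 -0.26332991  0.20809033] 0.005880598202132931
```

View pics/w3.png

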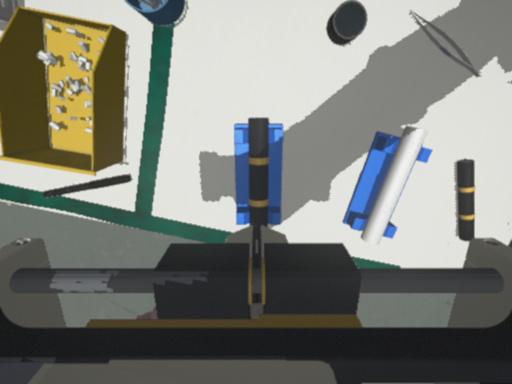

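```bash

python3 - <<'E'
from h import *
for n in('top','scene'):
    s,_=snap(n,n+'3.png'); p=s['position']; print(n,proj(n,p),proj(n,p+[0,0,-.017]),proj(n,[.4745,-.257,.034]))
a=cv2.imread('pics/top3.png')[80:220,230:410];b=cv2.imread('pics/top1.png')[80:220,230:410]
cv2.imwrite('pics/c4.png',cv2.resize(np.vstack([b,a]),None,fx=2.1,fy=2.1,interpolation=cv2.INTER_CUBIC))
w=cv2.imread('pics/w1.png');w3=cv2.imread('pics/w3.png')
s3=arm.observe();T=wT(s3)
for uv in((258,160.5),(259.5,203)):print(ray('wrist',uv,.034,T))
E
```

```text
top [370.9019751  125.79977785] [368.6933732  128.62983282] [348.80225204 146.8944879 ]
scene [315.855517    92.07553729] [315.29620076  97.49167725] [306.81402067 142.41936293]
[ 0.44879759 -0.26363381  0.034     ]
[ 0.50508861 -0.24854062  0.034     ]
```

View pics/c4.png

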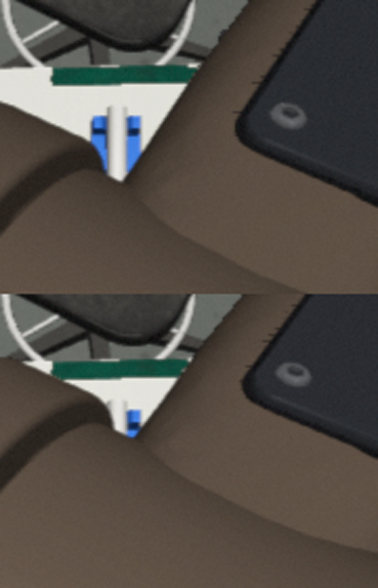

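View pics/scene3.png

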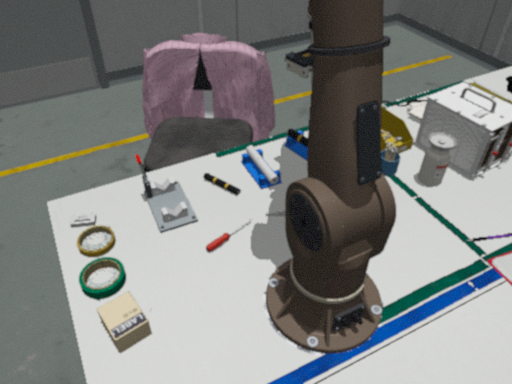

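```bash

python3 - <<'E'
from h import *
from scipy.spatial.transform import Rotation as R
s={'position':np.array([.4623,-.2576,.0761]),'ee_rot':np.array([.356,-3.119,-.003])}
T=wT(s)
d=np.array([np.cos(np.radians(12.8)),np.sin(np.radians(12.8)),0]);c=np.array([.4745,-.257,.034])
n=np.array([-d[1],d[0],0])
for t in(-.08,.08):print(proj('wrist',c+t*d+[0,0,.013],T),[proj('wrist',c+t*d+k*n*.013,T) for k in(-1,1)])
s3={'position':np.array([.4632,-.2633,.2081]),'ee_rot':np.array([.353,-3.12,0.001])}
T=wT(s3)
for t in(-.08,.08):print(proj('wrist',c+t*d+[0,0,.013],T),[proj('wrist',c+t*d+k*n*.013,T) for k in(-1,1)])
m=cv2.imread('pics/w2.png')
cv2.imwrite('pics/c5.png',cv2.resize(m[110:320,170:350],None,fx=2.8,fy=2.8,interpolation=cv2.INTER_CUBIC))
E
```

```text
[252.23461069 126.83606285] [array([235.69170602, 125.54908331]), array([269.16873649, 125.6719769 ])]
[252.36326423 307.73867923] [array([238.86508929, 298.15116472]), array([266.16932319, 298.19647593])]
[258.63365504 119.00757603] [array([248.02438807, 118.49934414]), array([269.08061732, 118.53793948])]
[258.12654071 240.19702985] [array([248.85566178, 235.8793814 ]), array([267.28776817, 235.91218102])]
```

View pics/c5.png

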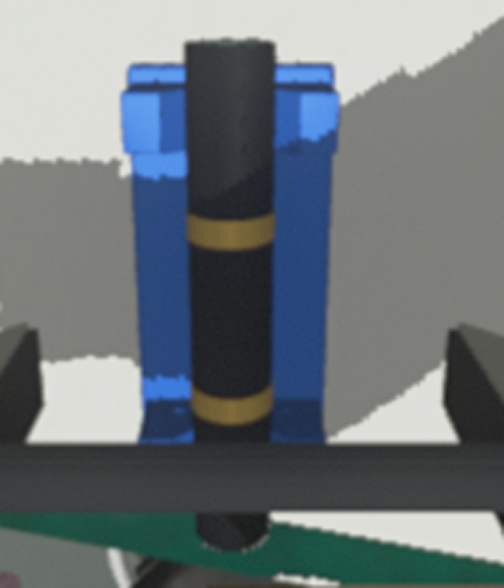

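The picture explains the empty grip. By the calibration, the fingertips should show near row 208, but they show near row 226. The actual tips therefore seem to be about 30 mm higher than stated, and they closed just above the barrel. I'll measure this more exactly.

```bash

python3 - <<'E'
from h import *
m=cv2.imread('pics/w3.png');m2=cv2.imread('pics/w2.png')
a=cv2.resize(m[205:335,190:320],None,fx=3,fy=4,interpolation=cv2.INTER_CUBIC);b=cv2.resize(m2[205:335,110:240],None,fx=3,fy=4,interpolation=cv2.INTER_CUBIC)
cv2.imwrite('pics/c6.png',np.hstack([a,b]))
Tc=np.array(arm.camera_model('wrist')['T_tool_cam'])
for zt in(.017,0,-.01,-.017,-.025):
  print(zt,[proj('wrist',(x,y,zt),Tc).round(0) for x in(.0095,-.0095) for y in (0,-.046,-.065)])
E
```

```text
0.017 [array([255., 208.]), array([194., 208.]), array([169., 208.]), array([255., 231.]), array([196., 231.]), array([171., 231.])]
0 [array([255., 216.]), array([189., 216.]), array([161., 216.]), array([255., 241.]), array([191., 241.]), array([164., 241.])]
-0.01 [array([255., 222.]), array([185., 222.]), array([156., 222.]), array([255., 248.]), array([187., 248.]), array([159., 248.])]
-0.017 [array([255., 227.]), array([182., 227.]), array([152., 227.]), array([255., 253.]), array([185., 253.]), array([156., 253.])]
-0.025 [array([255., 232.]), array([179., 232.]), array([148., 232.]), array([255., 260.]), array([182., 260.]), array([151., 260.])]
```

View pics/c6.png

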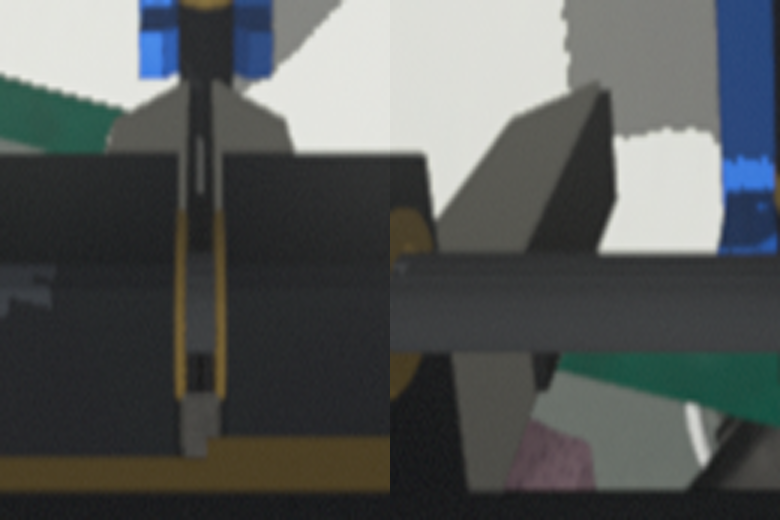

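The tip corners match 17 mm behind the reported TCP, so the real fingers sit 34 mm higher than the stated frame says. The reported z therefore has to be near 0 for this grasp. I'll open, then descend while watching the force.

```bash
python3 -m creep '[[[0,0.2,0,0,0,0,1],[0,0.2,0,0,0,0,1],[0,0.2,-1,0,0,0,1],[0,0.2,-3,0,0,0,1],[0,0.2,-5,0,0,0,1]]]' 40;  python3 -m creep '[[[0,0,-2,0,0,0,1],[0,0,-4,0,0,0,1],[0,0,-6,0,0,0,1],[0,0,-7.5,0,0,0,1],[0,0,-8.5,0,0,0,1]]]';python3 -m creep '[[[0,0,-1,0,0,0,1],[0,0,-2,0,0,0,1],[0,0,-2,0,0,0,1]]]'
python3 - <<'E'
from h import *
s,_=snap('wrist','w4.png')
print(s['position'],s['width'])
E
```

```text
clock: 6.15
position: [0.4627, -0.2608, 0.1542]
ee_rot: [0.353, -3.121, -0.0]
force: [-0.3, 0.4, 0.2]
width: 0.392
clock: 6.65
position: [0.4617, -0.2605, 0.0686]
ee_rot: [0.353, -3.119, -0.002]
force: [-0.4, -0.5, 0.6]
width: 0.826
clock: 6.95
position: [0.4623, -0.2606, 0.0497]
ee_rot: [0.353, -3.12, -0.001]
force: [-0.4, 0.7, 0.0]
width: 0.999
[ 0.46234172 -0.26062374  0.04966517] 0.9994909853212183
```

View pics/w4.png

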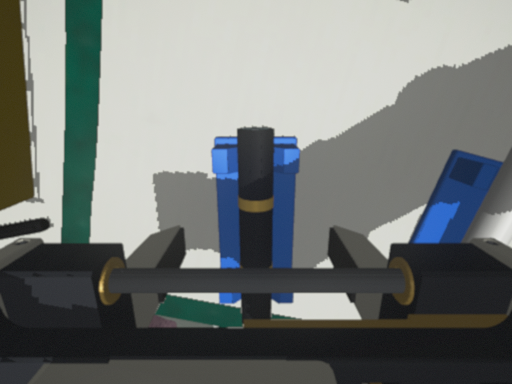

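```bash
python3 -m creep '[[[0,0,-1.2,0,0,0,1],[0,0,-2.6,0,0,0,1],[0,0,-3.8,0,0,0,1],[0,0,-4.4,0,0,0,1],[0,0,-4.8,0,0,0,1]]]';  python3 -m creep '[[[0,0,-0.2,0,0,0,1],[0,0,-0.2,0,0,0,-1],[0,0,-0.2,0,0,0,-1],[0,0,-0.2,0,0,0,-1],[0,0,-0.2,0,0,0,-1]]]' 40; python3 -m creep '[[[0,0,0,0,0,0,-1],[0,0,0,0,0,0,-1],[0,0,0,0,0,0,-1],[0,0,0,0,0,0,-1],[0,0,0,0,0,0,-1]]]'; python3 -m creep '[[[0,0,0,0,0,0,-1]]]'
```

```text
clock: 7.5
position: [0.4625, -0.2608, 0.0019]
ee_rot: [0.353, -3.121, -0.001]
force: [0.1, 0.0, 0.7]
width: 1.001
clock: 8.0
position: [0.4632, -0.261, 0.0011]
ee_rot: [-0.353, 3.121, -0.0]
force: [-0.4, -0.4, -0.8]
width: 0.702
clock: 8.5
position: [0.4631, -0.2611, 0.0009]
ee_rot: [-0.353, 3.122, -0.0]
force: [-0.0, -0.6, -0.3]
width: 0.269
clock: 8.6
position: [0.4631, -0.2611, 0.0009]
ee_rot: [-0.353, 3.122, -0.0]
force: [-1.0, -0.5, -0.7]
width: 0.275
```

```bash
python3 -m creep '[[[0,0,0.5,0,0,0,-1],[0,0,2,0,0,0,-1],[0,0,5,0,0,0,-1],[0,0,9,0,0,0,-1],[0,0,13,0,0,0,-1]]]'; python3 -m creep '[[[0,0,3,0,0,0,-1],[0,0,6,0,0,0,-1],[0,0,7,0,0,0,-1],[0,0,7,0,0,0,-1]]]'
python3 - <<'E'
from h import *
s,_=snap('wrist','w5.png')
print(s['position'],s['ee_rot'],s['width'],s['force'])
E
```

```text
clock: 9.1
position: [0.4622, -0.2607, 0.1321]
ee_rot: [0.353, -3.12, -0.001]
force: [1.2, -0.2, -1.5]
width: 0.271
clock: 9.5
position: [0.4636, -0.2611, 0.202]
ee_rot: [-0.353, 3.119, -0.001]
force: [-0.5, -0.2, -0.2]
width: 0.273
[ 0.46361258 -0.26113954  0.20198079] [-3.53356464e-01  3.11922106e+00 -1.18667625e-03] 0.2729828005972616 [-0.47468947 -0.22000718 -0.22134079]
```

View pics/w5.png

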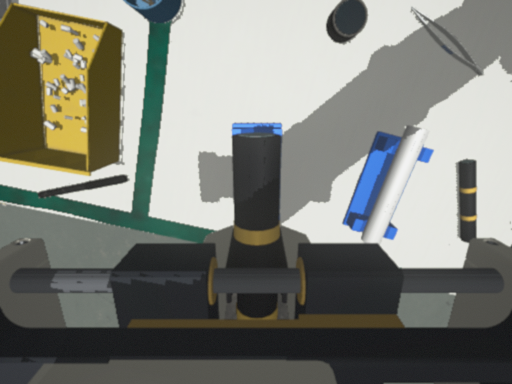

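```bash
python3 - <<'E'
from h import *
m=cv2.imread('pics/w5.png')
print(m[122:150,257].max(1), m[225:247,257,2], m[190,225:290].max(1))
cv2.imwrite('pics/c7.png',cv2.resize(m[115:255,215:300],None,fx=4,fy=4,interpolation=cv2.INTER_CUBIC))
Tc=np.array(arm.camera_model('wrist')['T_tool_cam'])
def r(uv,z):return ray('wrist',uv,z,Tc)
for uv in((257,132),(257,136)): print(r(uv,-.046),r(uv,-.033))
for x in(.06,.064,.068,.072): print(x,proj('wrist',(x,0,-.046),Tc),proj('wrist',(x,0,-.020),Tc))
E
```

```text
[208 208 228 205 153 118 113 118 118 116 103  88  81  92 114  93  65  64
  64  64  64  63  63  62  62  62  62  62] [ 44  44  42  41  43  69 112 133 137 137 136 138 137 138 136 137 135 137
 139 129  89  49] [138 138 137 136 138 137 135 126  89  57  50  50  52  53  52  53  53  53
  52  52  54  53  52  52  52  55  53  55  55  54  54  56  52  46  42  43
  43  44  42  42  43  43  42  42  41  42  42  42  41  41  40  42  41  43
  68 105 132 137 136 136 136 136 135 136 136]
[ 0.07109346  0.00138181 -0.046     ] [ 0.06990441  0.00141479 -0.033     ]
[ 0.06925266  0.00138294 -0.046     ] [ 0.06788094  0.00141603 -0.033     ]
0.06 [254.1042803  155.59242276] [254.44914205 147.60301789]
0.064 [254.08253648 147.22612349] [254.43356086 140.50806088]
0.068 [254.06038441 138.7027385 ] [254.41773413 133.30129412]
0.072 [254.03781247 130.01780168] [254.401656   125.98005358]
```

View pics/c7.png

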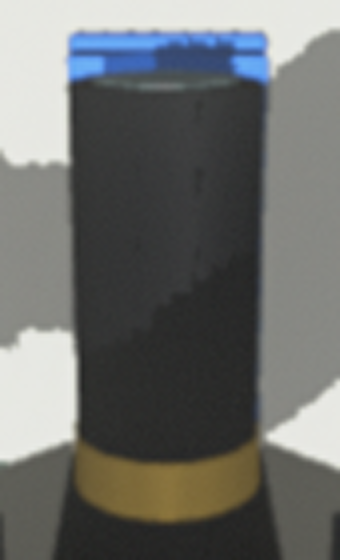

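```bash
python3 -m creep '[[[0,2,0,0,0,0,-1],[-0.5,6,0,0,0,-2,-1],[-1,10,0,0,0,-4,-1],[-1.5,14.5,0,0,0,-6,-1],[-2,19,0,0,0,-8,-1]]]'; python3 -m creep '[[[-0.5,4.5,0,0,0,-2,-1],[-1,9,0,0,0,-4,-1],[-1.5,12.5,0,0,0,-5,-1],[-2,15,0,0,0,-6.5,-1],[-2,16,0,0,0,-6.5,-1]]]'; python3 -m creep '[[[0,0,0,0,0,0,-1]]]'
python3 - <<'E'
from h import *
s,_=snap('wrist','w6.png');snap('scene','scene6.png');snap('top','top6.png')
print(s['position'],s['ee_rot'],s['width'],np.round(s['joints'],2));np.save('w6.npy',wT(s))
E
```

```text
clock: 10.05
position: [0.4413, -0.0693, 0.1991]
ee_rot: [0.131, -3.136, 0.0]
force: [1.3, 1.2, -0.9]
width: 0.272
clock: 10.55
position: [0.4211, 0.0915, 0.1992]
ee_rot: [-0.038, -3.138, 0.001]
force: [-0.6, -0.1, -1.5]
width: 0.274
clock: 10.65
position: [0.4223, 0.0898, 0.1997]
ee_rot: [-0.039, -3.139, 0.001]
force: [0.1, 0.1, -1.2]
width: 0.273
[0.42227502 0.08980927 0.1996605 ] [-3.86488554e-02 -3.13935411e+00  1.44527589e-03] 0.27317947107331264 [-0.67  0.12  0.38  2.05 -0.05  0.98  1.28]
```

View pics/w6.png

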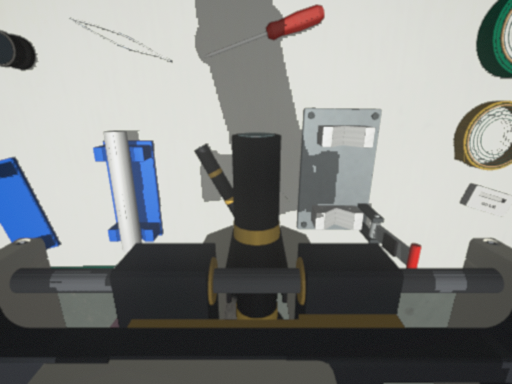

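View pics/scene6.png

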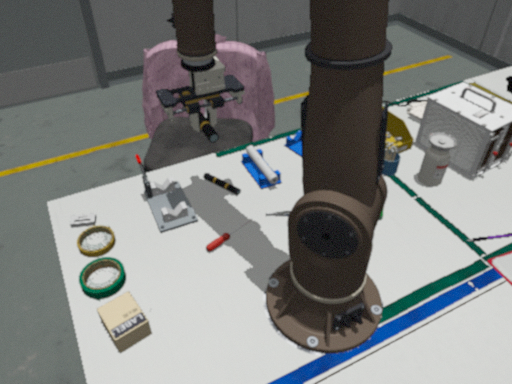

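```bash
python3 - <<'E'
from h import *
m=cv2.imread('pics/w6.png')
cv2.imwrite('pics/c8.png',cv2.resize(m[98:243,285:430],None,fx=4,fy=4,interpolation=cv2.INTER_CUBIC))
T=np.load('w6.npy')
vb=np.array([.427,.196]);a=np.radians(-1.6);ex=np.array([np.cos(a),np.sin(a)]);ey=np.array([-ex[1],ex[0]])
for x,y,z in((-.085,.05,.01),(-.085,-.05,.01),(.085,-.05,.01),(-.064,-.031,.041),(-.064,.031,.041),(-.04,-.031,.041),(-.04,.031,.041),(.046,-.031,.041)):
    print((x,y,z),(proj('wrist',[*(vb+x*ex+y*ey),z],T)-[285,98])*4)
E
```

```text
(-0.085, 0.05, 0.01) [375.12598695  31.50085742]
(-0.085, -0.05, 0.01) [60.6878934  30.46638741]
(0.085, -0.05, 0.01) [ 36.76760255 519.5022776 ]
(-0.064, -0.031, 0.041) [136.86621473 104.84750096]
(-0.064, 0.031, 0.041) [345.68195614 105.53135994]
(-0.04, -0.031, 0.041) [131.15500911 186.19212906]
(-0.04, 0.031, 0.041) [335.43891909 186.85779215]
(0.046, -0.031, 0.041) [112.57880128 450.77281816]
```

View pics/c8.png

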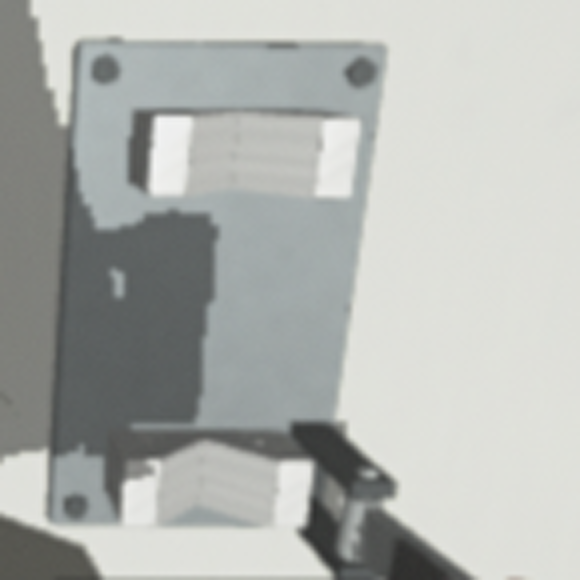

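```bash
cat >> h.py <<'E'
def fitvb(T,pts,px):
    from scipy.optimize import least_squares
    def res(q):
        a=q[2];ex=np.array([np.cos(a),np.sin(a)]);ey=np.array([-ex[1],ex[0]])
        return np.concatenate([proj('wrist',[*(q[:2]+x*ex+y*ey),z],T)-p for (x,y,z),p in zip(pts,px)])
    r=least_squares(res,[.427,.196,-.03]);return r.x[:2],np.degrees(r.x[2]),r.fun.reshape(-1,2).round(1)
E
python3 - <<'E'
from h import *
T=np.load('w6.npy')
pts=[(-.085,.05,.01),(-.085,-.05,.01),(.085,-.05,.01),(-.064,-.031,.041),(-.064,.031,.041),(-.04,-.031,.041),(-.04,.031,.041),(.046,-.031,.041)]
px=np.array([(385,46),(78,42),(52,520),(150,114),(361,118),(148,195),(355,197),(123,460)])/4+[285,98]
print(fitvb(T,pts,px))
E
```

```text
(array([0.4302205 , 0.20064688]), np.float64(-1.8891097546244937), array([[ 1.2, -0.9],
       [-0.4, -0.5],
       [-0.9,  1.7],
       [ 0.8,  0.3],
       [ 0.1, -0.3],
       [-0.3,  0.2],
       [-1.2,  0.2],
       [ 0.7, -0.2]]))
```

```bash
python3 -m creep '[[[0,2.5,0,0,0,0,-1],[-0.1,6,0,0,0,0,-1],[-0.2,9,0,0,0,-0.5,-1],[-0.3,10.5,0,0,0,-0.5,-1],[-0.3,11.1,0,0,0,-0.5,-1]]]'; python3 -m creep '[[[0,0,-2,0,0,0,-1],[0,0,-3,0,0,0,-1],[0,0,-3,0,0,0,-1]]]'
python3 - <<'E'
from h import *
s,_=snap('wrist','w7.png')
print(s['position'],s['ee_rot'],s['width'],np.round(s['joints'],2));np.save('w7.npy',wT(s))
m=cv2.imread('pics/w7.png')
cv2.imwrite('pics/c9.png',cv2.resize(m[80:250,170:350],None,fx=3.5,fy=3.5,interpolation=cv2.INTER_CUBIC))
E
```

```text
clock: 11.3
position: [0.4201, 0.2002, 0.2006]
ee_rot: [-0.056, -3.141, 0.001]
force: [0.3, -0.4, -1.6]
width: 0.271
clock: 11.6
position: [0.4193, 0.198, 0.1696]
ee_rot: [-0.06, -3.139, 0.003]
force: [-0.4, 0.5, -1.8]
width: 0.273
[0.41930623 0.19800951 0.1696136 ] [-0.06022258 -3.13868438  0.00341877] 0.27331404231504713 [-0.81  0.21  0.3   2.02 -0.08  0.92  1.06]
```

View pics/c9.png

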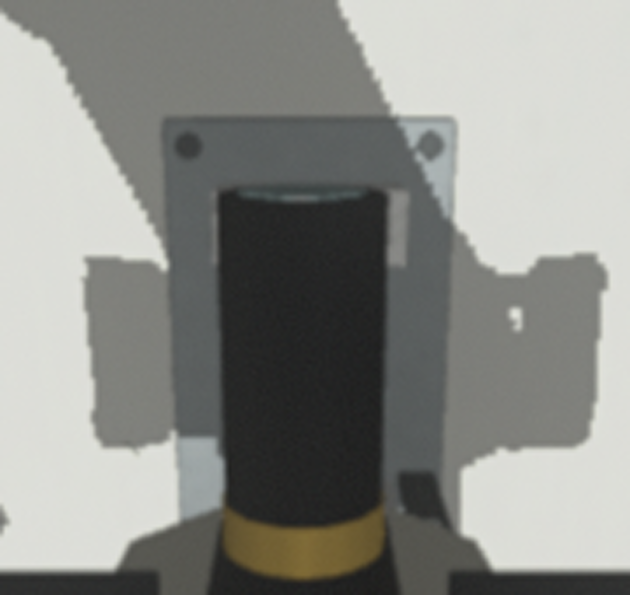

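```bash
python3 - <<'E'
from h import *
T=np.load('w7.npy')
pts=[(-.085,-.05,.01),(-.085,.05,.01),(-.064,-.031,.041),(-.064,.031,.041),(-.04,-.031,.041),(-.04,.031,.041)]
px=np.array([(163,118),(457,120),(212,190),(408,192),(213,265),(405,265)])/3.5+[170,80]
print(fitvb(T,pts,px))
# left/right plate edges at z=.01
for uv in((165,200),(175,430),(182,510),(452,230),(446,400)):
    print(uv,ray('wrist',np.array(uv)/3.5+[170,80],.01,T))
Tc=np.array(arm.camera_model('wrist')['T_tool_cam'])
for l,r,v in((219,386,220),(222,385,400),(225,384,510)):
    print(ray('wrist',((l+r)/7+170,v/3.5+80),-.04,Tc))
E
```

```text
(array([0.43033304, 0.20023623]), np.float64(-2.573062975709062), array([[-0.5, -0.3],
       [ 0.4, -0.3],
       [-0.4, -0. ],
       [ 0.3, -0.2],
       [-0.2,  0.3],
       [ 0.3,  0.7]]))
(165, 200) [0.37073708 0.1530889  0.01      ]
(175, 430) [0.45492991 0.14994153 0.01      ]
(182, 510) [0.48736616 0.15007469 0.01      ]
(452, 230) [0.38483995 0.25214175 0.01      ]
(446, 400) [0.44701817 0.25046172 0.01      ]
[ 0.06553537  0.00093406 -0.04      ]
[ 0.03879392  0.00108336 -0.04      ]
[ 0.02081952  0.00124416 -0.04      ]
```

```bash
python3 -m creep '[[[0,0,-3,0,0,0,-1],[0,0,-6,0,0,0,-1],[0,0,-9,0,0,0,-1],[0,0,-11,0,0,0,-1],[0,0,-12,0,0,0,-1]]]'; python3 -m creep '[[[0,0,0,0,0,0,-1],[0,0,0,0,0,0,-1]]]'
```

```text
clock: 12.15
position: [0.4198, 0.1993, 0.05]
ee_rot: [-0.058, -3.14, 0.002]
force: [-0.1, 0.8, -0.5]
width: 0.277
clock: 12.35
position: [0.4207, 0.2002, 0.0517]
ee_rot: [0.058, 3.14, 0.001]
force: [0.9, -0.7, -1.0]
width: 0.269
```

```bash
python3 -m creep '[[[-0.1,0,-0.8,0,0,0,-1],[-0.1,0,-1.8,0,0,0,-1],[-0.1,0,-2.6,0,0,0,-1],[-0.1,0,-3.2,0,0,0,-1],[-0.1,0,-3.4,0,0,0,-1]]]'; python3 -m creep '[[[0,0,-0.3,0,0,0,-1],[0,0,-0.5,0,0,0,-1],[0,0,-0.5,0,0,0,-1]]]';python3 -m creep '[[[0,0,-0.2,0,0,0,-1],[0,0,-0.4,0,0,0,-1],[0,0,-0.4,0,0,0,-1]]]'
```

```text
clock: 12.85
position: [0.4185, 0.1998, 0.016]
ee_rot: [-0.057, -3.14, 0.001]
force: [-0.5, -0.4, -0.3]
width: 0.275
clock: 13.15
position: [0.419, 0.2, 0.0117]
ee_rot: [-0.057, -3.141, 0.0]
force: [0.4, -0.1, -0.9]
width: 0.272
clock: 13.45
position: [0.4189, 0.2, 0.0077]
ee_rot: [-0.057, -3.141, 0.0]
force: [0.4, 0.2, -1.7]
width: 0.274
```

```bash
python3 -m creep '[[[0,0,-0.1,0,0,0,-1],[0,0,-0.1,0,0,0,-1]]]';python3 -m creep '[[[0,0,-0.1,0,0,0,-1],[0,0,-0.1,0,0,0,-1]]]'
```

```text
clock: 13.65
position: [0.419, 0.1999, 0.007]
ee_rot: [0.058, 3.141, -0.0]
force: [-0.5, -1.1, 0.8]
width: 0.268
clock: 13.85
position: [0.4191, 0.1999, 0.0067]
ee_rot: [0.058, 3.141, 0.001]
force: [-3.6, -2.7, 17.2]
width: 0.272
```

```bash
python3 - <<'E'
from h import *
s,_=snap('wrist','w8.png');print(s['position'],s['force'])
m=cv2.imread('pics/w8.png');snap('scene','scene8.png')
a=cv2.resize(m[60:260,150:370],None,fx=3,fy=3,interpolation=cv2.INTER_CUBIC)
cv2.imwrite('pics/c10.png',a)
m=cv2.imread('pics/scene8.png');cv2.imwrite('pics/c11.png',cv2.resize(m[120:260,90:250],None,fx=4,fy=4,interpolation=cv2.INTER_CUBIC))
E
```

```text
[0.41908613 0.19985459 0.00667622] [-3.59607052 -2.68179305 17.18279217]
```

View pics/c10.png

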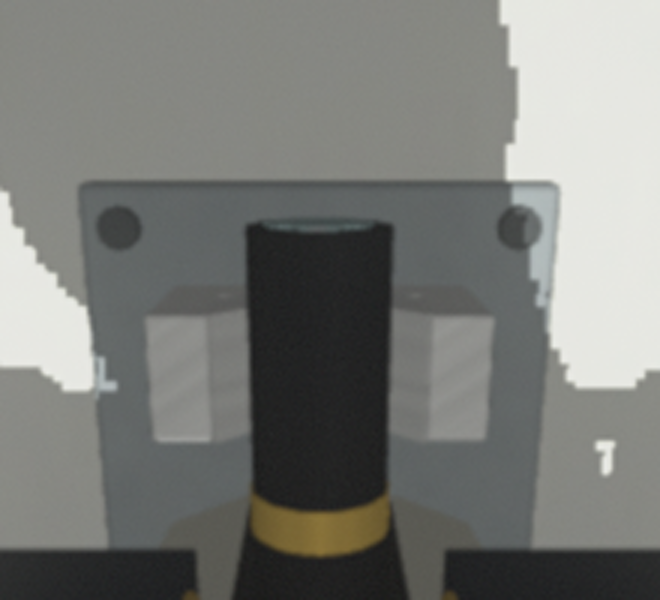

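View pics/c11.png

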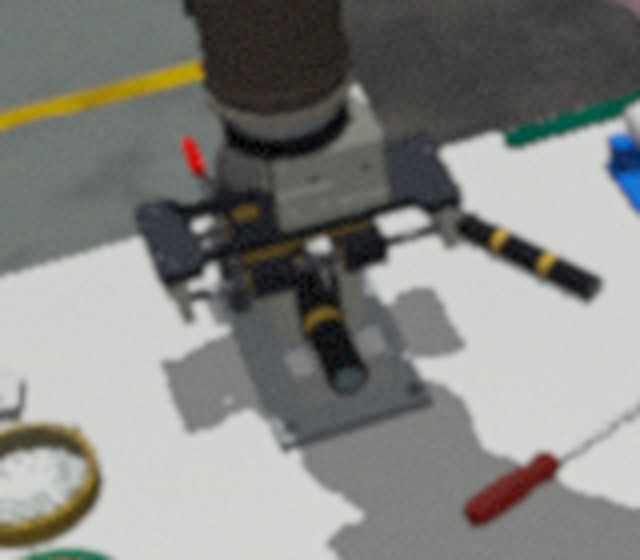

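The barrel is seated in the groove, with 17 N contact and its near end about 5 mm inside the plate edge as expected. I'll release it and rise.

```bash
python3 -m creep '[[[0,0,0.1,0,0,0,-1],[0,0,0.1,0,0,0,0],[0,0,0.1,0,0,0,0.4],[0,0,0.1,0,0,0,0.4],[0,0,0.1,0,0,0,0.4]]]'; python3 -m creep '[[[0,0,0,0,0,0,0.4],[0,0,0,0,0,0,0.4]]]';  python3 -m creep '[[[0,0,1,0,0,0,0.4],[0,0,3,0,0,0,0.4],[0,0,6,0,0,0,0.4],[0,0,10,0,0,0,0.4],[0,0,14,0,0,0,0.4]]]'; python3 -m creep '[[[0,0,3,0,0,0,0.4],[0,0,5,0,0,0,0.4],[0,0,5,0,0,0,-1]]]' 
python3 - <<'E'
from h import *
s,_=snap('wrist','w9.png');print(s['position'],s['ee_rot'],s['width']);snap('scene','scene9.png');snap('top','top9.png');np.save('w9.npy',wT(s))
m=cv2.imread('pics/w9.png')
cv2.imwrite('pics/c12.png',cv2.resize(m[80:330,150:400],None,fx=2.4,fy=2.4,interpolation=cv2.INTER_CUBIC))
m=cv2.imread('pics/scene9.png');cv2.imwrite('pics/c13.png',cv2.resize(m[120:260,90:250],None,fx=4,fy=4,interpolation=cv2.INTER_CUBIC))
E
```

```text
clock: 14.45
position: [0.419, 0.2001, 0.0067]
ee_rot: [-0.057, -3.141, 0.0]
force: [-0.2, 0.4, 0.1]
width: 0.569
clock: 14.65
position: [0.419, 0.2001, 0.0068]
ee_rot: [-0.057, -3.141, 0.0]
force: [-0.6, 0.4, -1.1]
width: 0.689
clock: 15.15
position: [0.4186, 0.1995, 0.1488]
ee_rot: [-0.058, -3.141, 0.001]
force: [0.5, 0.6, 0.4]
width: 0.696
clock: 15.45
position: [0.4204, 0.2008, 0.2002]
ee_rot: [0.058, 3.137, 0.006]
force: [0.1, -0.0, 0.2]
width: 0.652
[0.42044358 0.20077068 0.20020567] [0.05753133 3.13666069 0.00561651] 0.6517748414228414
```

View pics/c12.png

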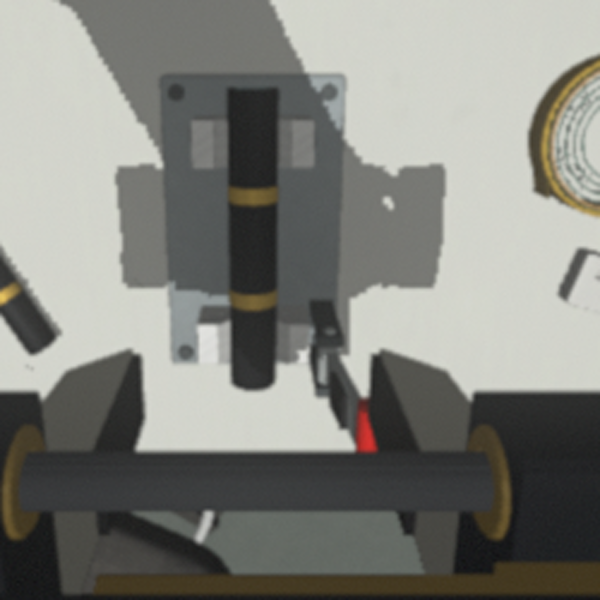

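View pics/c13.png

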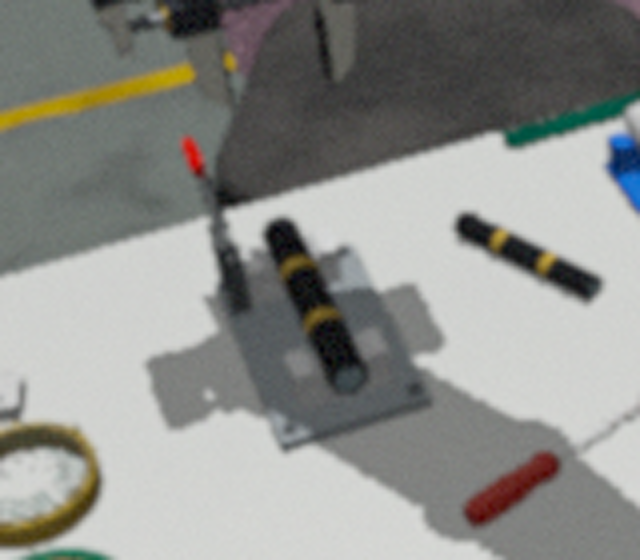

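View pics/top9.png

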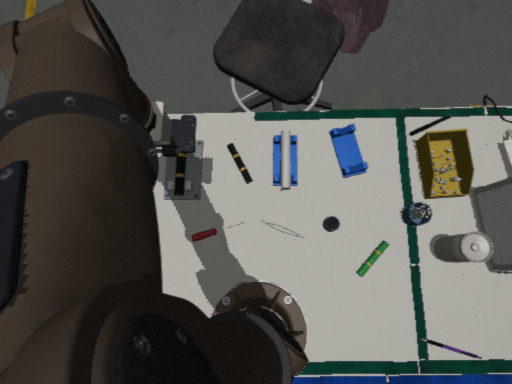

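The barrel lies centred in the V with the strap still open, so the first stage is met. I'll estimate the strap angle, then push it from behind (+y side) with closed fingers.

```bash
python3 - <<'E'
from h import *
from scipy.optimize import brentq
a=np.radians(-1.9);ex=np.array([np.cos(a),np.sin(a)]);ey=np.array([-ex[1],ex[0]])
vt=np.array([.427,.196]);vb=np.array([.4303,.2004])
for th in(1.65,1.8,1.95):
    p=[*(vt+.06*ex+(.04-.074*np.cos(th))*ey),.059+.074*np.sin(th)];print(th,proj('top',p),p)
print('start',vb+.06*ex+.105*ey,'end',vb+.06*ex-.0*ey)
T=np.load('w9.npy')
for uv in((228,115),(278,115),(252,90),(252,387)):print(ray('wrist',np.array(uv)/2.4+[150,80],.04 if uv[0]!=252 else .053,T))
E
python3 -m creep '[[[1,1,0,0,0,0,-1],[2.5,3,0,0,0,0,-1],[4,6,0,0,0,0,-1],[6,9,0,0,0,0,-1],[7.3,10.3,0,0,0,0,-1]]]'; python3 -m creep '[[[0,0,0,0,0,0,-1],[0,0,0,0,0,0,-1]]]'
python3 - <<'E'
from h import *
s,_=snap('scene','scene10.png');print(s['position'],s['width'])
E
```

```text
1.65 [155.4592883  133.22678756] [np.float64(0.48848734186356224), np.float64(0.2398404247502099), np.float64(0.13276801210558997)]
1.8 [151.27077587 133.43354798] [np.float64(0.48885065661455135), np.float64(0.2507924094470122), np.float64(0.13106472468498642)]
1.95 [147.46515918 133.87164781] [np.float64(0.48920145254300684), np.float64(0.2613670190098929), np.float64(0.12774301891028633)]
start [0.49374831 0.30335296] end [0.49026701 0.19841069]
[0.36342257 0.19083628 0.04      ]
[0.36434858 0.2157493  0.04      ]
[0.35124467 0.2032842  0.053     ]
[0.50804225 0.1972786  0.053     ]
clock: 16.1
position: [0.4926, 0.3069, 0.1952]
ee_rot: [-0.053, -3.14, 0.0]
force: [-0.4, -0.1, 0.3]
width: 0.096
clock: 16.3
position: [0.4918, 0.3028, 0.1954]
ee_rot: [-0.057, -3.139, 0.003]
force: [-0.6, -0.1, 0.4]
width: 0.004
[0.49180901 0.30279762 0.19542987] 0.0044932211518963275
```

View pics/scene10.png

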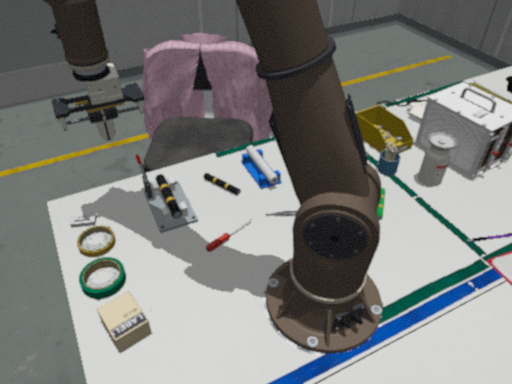

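```bash
python3 -m creep '[[[0,0.3,-2,0,0,0,-1],[0,0.3,-5,0,0,0,-1],[0,0.3,-8,0,0,0,-1],[0,0.3,-9.5,0,0,0,-1],[0,0.3,-10,0,0,0,-1]]]'; python3 -m creep '[[[0,-0.5,0,0,0,0,-1],[0,-1.5,0,0,0,0,-1],[0,-2.5,0,0,0,0,-1],[0,-3.5,0,0,0,0,-1],[0,-4,0,0,0,0,-1]]]'
python3 - <<'E'
from h import *
s,_=snap('scene','scene11.png');print(s['position'],s['force'])
m=cv2.imread('pics/scene11.png');cv2.imwrite('pics/c14.png',cv2.resize(m[90:240,70:230],None,fx=4,fy=4,interpolation=cv2.INTER_CUBIC))
E
```

```text
clock: 16.85
position: [0.4906, 0.3045, 0.0952]
ee_rot: [-0.059, -3.138, 0.003]
force: [-0.1, -0.7, 1.0]
width: 0.005
clock: 17.35
position: [0.4924, 0.2644, 0.0975]
ee_rot: [0.06, 3.14, 0.0]
force: [-0.2, -0.4, -0.1]
width: 0.006
[0.49241806 0.26437832 0.09748951] [-0.15529303 -0.40487081 -0.08222741]
```

View pics/c14.png

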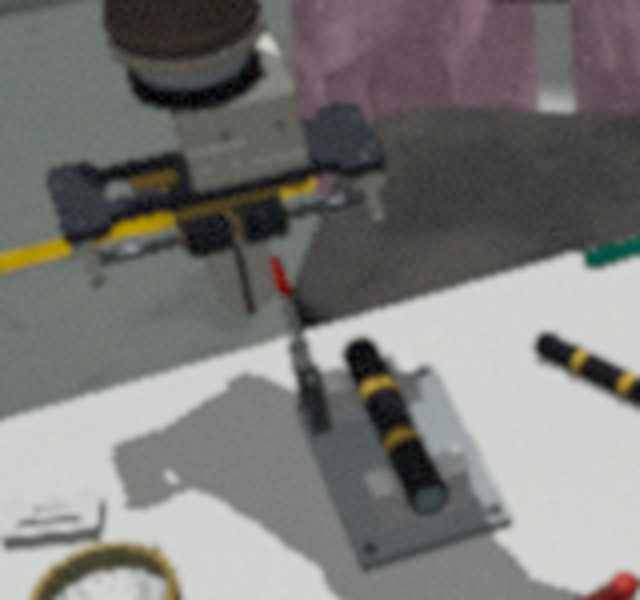

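```bash
python3 -m creep '[[[0,-0.8,0,0,0,0,-1],[0,-1.6,0,0,0,0,-1],[0,-2.3,0,0,0,0,-1],[0,-3,0,0,0,0,-1],[0,-3.5,0,0,0,0,-1]]]'; python3 -m creep '[[[0,-0.5,0,0,0,0,-1],[0,-1,0,0,0,0,-1],[0,-1.5,0,0,0,0,-1],[0,-2,0,0,0,0,-1],[0,-2.5,0,0,0,0,-1]]]'
python3 - <<'E'
from h import *
s,_=snap('scene','scene12.png');print(s['position'],s['force'])
m=cv2.imread('pics/scene12.png');cv2.imwrite('pics/c15.png',cv2.resize(m[90:240,70:230],None,fx=4,fy=4,interpolation=cv2.INTER_CUBIC))
E
```

```text
clock: 17.9
position: [0.492, 0.2302, 0.0968]
ee_rot: [-0.058, -3.141, 0.0]
force: [-0.8, 0.5, -0.5]
width: 0.003
clock: 18.4
position: [0.492, 0.2057, 0.0968]
ee_rot: [0.057, 3.141, 0.0]
force: [-0.3, -0.1, -0.1]
width: 0.004
[0.49199792 0.20569841 0.09683162] [-0.32434113 -0.11139837 -0.10531209]
```

View pics/c15.png

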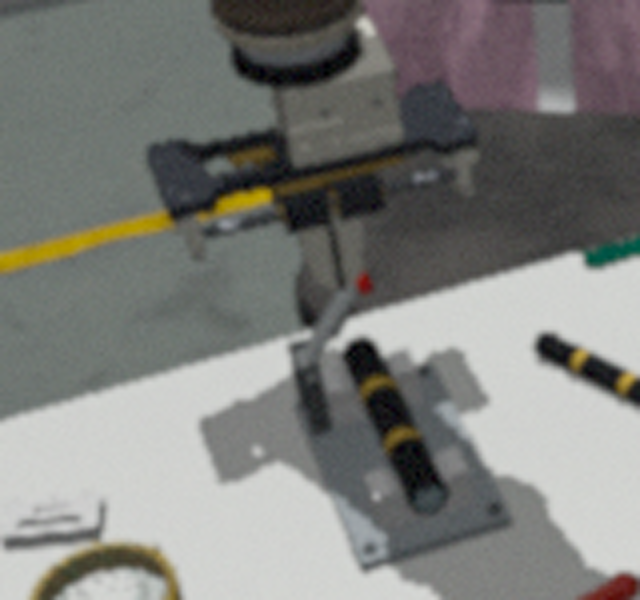

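The strap is now over at about 45–55° and leaning on the finger, so I'll keep sweeping.

```bash
python3 -m creep '[[[0,-0.6,0,0,0,0,-1],[0,-1.2,0,0,0,0,-1],[0,-1.8,0,0,0,0,-1],[0,-2.4,0,0,0,0,-1],[0,-3,0,0,0,0,-1]]]'; python3 -m creep '[[[0,-0.5,0,0,0,0,-1],[0,-0.5,0,0,0,0,-1],[0,-0.5,0,0,0,0,-1]]]'
python3 - <<'E'
from h import *
s,_=snap('scene','scene13.png');print(s['position'],s['force'])
m=cv2.imread('pics/scene13.png');cv2.imwrite('pics/c16.png',cv2.resize(m[90:240,70:230],None,fx=4,fy=4,interpolation=cv2.INTER_CUBIC))
E
```

```text
clock: 18.95
position: [0.492, 0.1755, 0.0969]
ee_rot: [0.057, 3.141, 0.0]
force: [0.4, -0.0, 0.4]
width: 0.002
clock: 19.25
position: [0.492, 0.1711, 0.0969]
ee_rot: [0.058, 3.141, 0.0]
force: [-0.2, -0.3, 0.5]
width: 0.006
[0.49203899 0.17109032 0.09687909] [-0.24229445 -0.30439194  0.51708794]
```

View pics/c16.png

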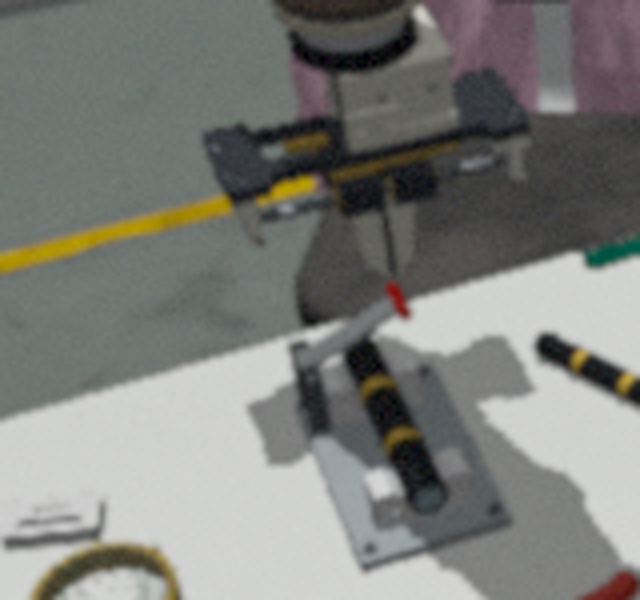

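```bash
python3 -m creep '[[[0,-0.6,0,0,0,0,-1],[0,-1.2,0,0,0,0,-1],[0,-1.8,0,0,0,0,-1],[0,-2.4,0,0,0,0,-1],[0,-3,0,0,0,0,-1]]]'; python3 -m creep '[[[0,0,0,0,0,0,-1],[0,0,0,0,0,0,-1],[0,0,0,0,0,0,-1]]]'
python3 - <<'E'
from h import *
s,_=snap('scene','scene14.png');print(s['position'],s['force'])
m=cv2.imread('pics/scene14.png');cv2.imwrite('pics/c17.png',cv2.resize(m[90:240,70:230],None,fx=4,fy=4,interpolation=cv2.INTER_CUBIC))
E
```

```text
clock: 19.8
position: [0.492, 0.1404, 0.0969]
ee_rot: [0.058, 3.141, -0.0]
force: [-0.3, -0.3, -0.7]
width: 0.003
clock: 20.1
position: [0.492, 0.1414, 0.0968]
ee_rot: [0.057, 3.141, 0.0]
force: [-0.7, 0.4, 0.2]
width: 0.002
[0.49198974 0.14137679 0.09684642] [-0.69328851  0.35349148  0.21353164]
```

View pics/c17.png

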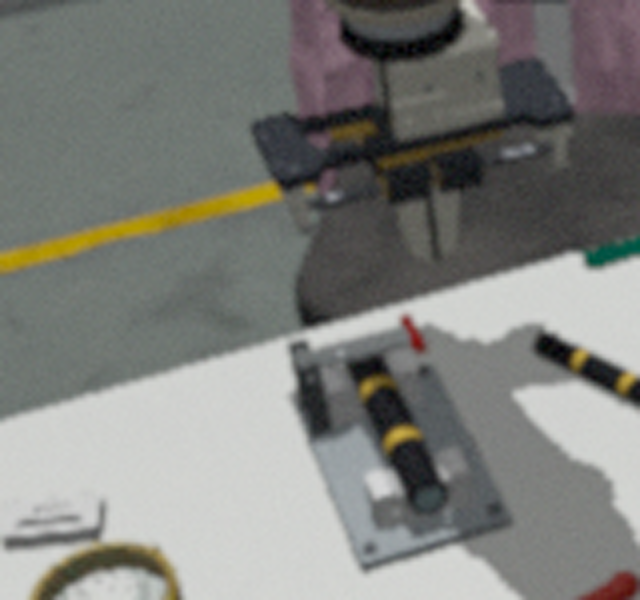

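The strap has fallen and lies across the barrel. I'll back off and check with the wrist camera.

```bash
python3 -m creep '[[[0,0,3,0,0,0,-1],[0,0,6,0,0,0,-1],[-1,1,9,0,0,0,-1],[-3,2,11,0,0,0,-1],[-5,2,12,0,0,0,-1]]]'; python3 -m creep '[[[-4,0,0,0,0,0,-1],[-6,0,0,0,0,0,-1],[-6,0,0,0,0,0,-1]]]'
python3 - <<'E'
from h import *
s,_=snap('wrist','w15.png');print(s['position'],s['force'],s['clock']);snap('scene','scene15.png');T=wT(s)
m=cv2.imread('pics/scene15.png');cv2.imwrite('pics/c19.png',cv2.resize(m[120:240,110:230],None,fx=4.5,fy=4.5,interpolation=cv2.INTER_CUBIC))
a=np.radians(-1.9);ex=np.array([np.cos(a),np.sin(a)]);ey=np.array([-ex[1],ex[0]]);vb=np.array([.4303,.2004])
W=lambda x,y,z:[*(vb+x*ex+y*ey),z]
for th in (0,.12,.3): print(th,[(proj('scene',W(x,.04-.074*np.cos(th),.059+.074*np.sin(th)))-[110,120])*4.5 for x in(.042,.078)],[proj('wrist',W(x,.04-.074*np.cos(th),.059+.074*np.sin(th)),T) for x in(.042,.078)])
E
```

```text
clock: 20.65
position: [0.4422, 0.163, 0.2186]
ee_rot: [0.055, 3.139, 0.003]
force: [0.5, -0.5, 0.4]
width: 0.002
clock: 20.95
position: [0.3794, 0.1614, 0.2169]
ee_rot: [-0.053, -3.14, -0.001]
force: [-0.2, -0.3, 0.2]
width: 0.007
[0.37939823 0.16135327 0.21693822] [-0.16568977 -0.32544369  0.18033355] 20.95
0 [array([290.09692426, 255.0200589 ]), array([272.26247233, 220.83121467])] [array([260.57563529, 240.79912591]), array([260.47695122, 264.0517818 ])]
0.12 [array([287.49368657, 243.71436446]), array([269.62514081, 209.59161115])] [array([261.08268434, 243.94108154]), array([260.96703009, 267.62636658])]
0.3 [array([280.3465366 , 227.80309729]), array([262.48714533, 193.74529357])] [array([263.42950916, 248.82715781]), array([263.2393089 , 273.17610868])]
```

View pics/w15.png

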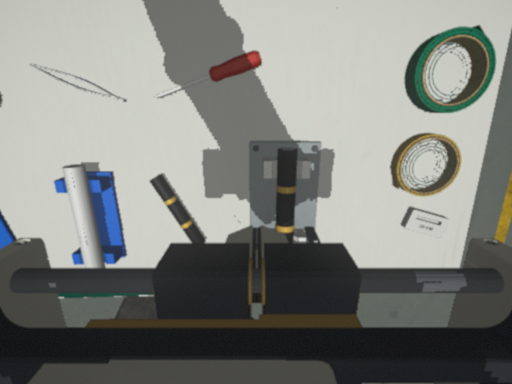

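View pics/c19.png

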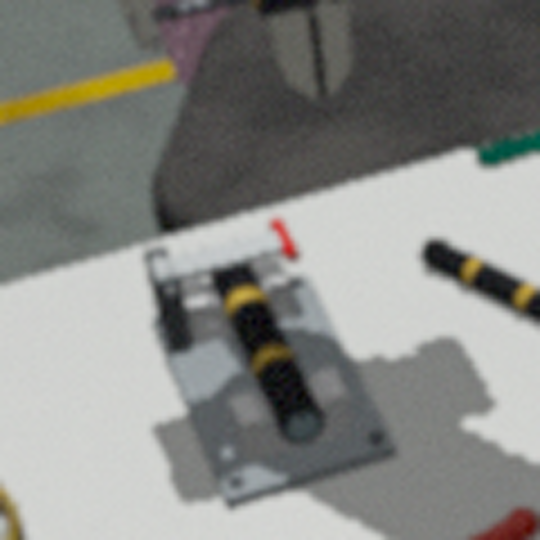

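The scene view shows the red bar at (295,255)–(277,222). That fits the prediction for angle 0, (290,255)–(272,221). One last check of the barrel, then I'll hand in.

```bash
python3 - <<'E'
from h import *
s=arm.observe();T=wT(s)
p=ray('wrist',(288,149.5),.053,T);q=ray('wrist',(285.5,225),.04,T);d=q-p
print(p,'centre x along', (p[0]-.4303+.08), 'angle',np.degrees(np.arctan2(d[1],d[0])),'y dev',p[1]-(.2004-(p[0]-.4303)*.033), q[1]-(.2004-(q[0]-.4303)*.033))
print(s['clock'],s['force']); arm.sign_off()
E
```

```text
[0.35292061 0.20288109 0.053     ] centre x along 0.002620613546015213 angle -1.126956879381278 y dev -7.243018176386617e-05 0.0013678805243104164
21.05 [ 0.25893145 -0.33527954 -0.77841801]
the job is handed in; nothing more can be done
```

The barrel is in the V-block with the strap lying on it, and I handed the job in at about 21 s. No verdict was reported.

- **Barrel:** I gripped it about 11 mm off its middle, so the gripper's body stayed clear of the strap, and lowered it into the groove until it touched at 17 N. The last wrist picture puts it about 3 mm from centre along the groove, within 1.5 mm across it, and about 1° off the groove axis.
- **Strap:** I pushed it from behind with the closed fingers until it fell shut. In the last scene picture the red crossbar matches the position for angle 0 to about 1 pixel, well inside the 0.12 rad limit. The gripper was clear of everything when I handed in.
- **Post:** It was not touched and was still in its rest in the last pictures. I did not measure its position again.

**Checks that failed or disagreed:**
- **Fingertips:** My first grasp closed on nothing. The fingertips are about 17 mm behind the reported TCP, not 17 mm ahead of it as stated. I measured this in the wrist picture and grasped 34 mm lower, which worked.
- **Cameras:** The top and wrist cameras disagreed by 3–5 mm on the positions of the V-block and barrel, and I used the wrist values.

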